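# Set the retaining ring of a furnace sight port

### The arm

A 6-joint arm with a two-finger parallel gripper is mounted at the origin on the work surface. World frame = base frame: x ahead of the robot, y to its left, z up, the work surface at z = 0. Lengths are in m, angles in degrees, forces in N, time in s.
With the tool pointing down it reaches from about 0.35 to 0.975 m from the base axis. Payload 4.9 kg.
Tool frame: the origin (TCP) lies where the fingers leave the gripper's body, on its centre line; the fingertips stand 73 mm ahead of it and the grasp point (between the pads) lies 54 mm ahead of it; z points along the fingers, y is the line along which they close (so a half turn about z gives the same grasp; the last joint's range is limited). The gripper opens to 85 mm and grips with 20 to 120 N. Pads are 22 mm wide; open, the fingers measure 114 mm over their backs; the gripper's body (76 mm by 85 mm) begins 54 mm behind the grasp point. The pads swing forward as they close: fully open they stand 13 mm farther back than shut.
Start: joints at [66.75, 3.019, 92.412, -0, 84.569, -6.818], TCP at [0.177, 0.599, 0.304] pointing down, gripper open.
Joint ranges: [-172.51, 172.51], [-57.92, 126.97], [3.15, 148.05], [-58.71, 238.71], [5.1, 150.11], [-179.66, 179.66]. Speed limits (degrees/s): [147.25, 147.25, 180, 180, 180, 180].

### API

Orientations are given as a 3x3 rotation matrix whose columns are the frame's x, y, z axes.
In Python, from plant import * gives the robot as it stands.
- The arm moves only by the tool carry_out, never from a script. Its argument "series" is a list of rows, each a list of 4 numbers: the shift along the tool's x, y, z in m, then the turn about the tool's z in degrees. In form: [[dx, dy, dz, spin], ...]. A call has 1 to 5 rows; each row is the pose to reach, as a shift and turn from the pose commanded when the call began, along the tool's axes at that moment; what a row does not reach only later rows make up. A row lasts 1/12 s, in which the tool goes at most 41.7 mm and 7.16 degrees, less where a joint would pass 70% of its speed; a pose out of reach is approached as far as the arm can. A call with a gripper value outside its range is refused whole. "gripper" is the closure in counts, from 0 (fully open) to 255 (shut), set as the call begins (left out, the last holds). The fingers move at their own pace and stop on an object; "grip_force" is the grip in N (left out, the last holds). Time passes only in rows, so rows that repeat a pose let the fingers close. It gives the time, the measured TCP pose, the force, the opening and the grip force at its end, in the units of the state.
- get_obs(): the state, without advancing time (a new reading comes with each control period).
- grab_frame(name): name is "scene" or "top"; returns a dict with "img" (420x560x3 uint8, red, green, blue), "depth" (420x560 float32, m along the optical axis (not along the pixel's ray), 0 where there is no reading), "mtx" (3x3 intrinsics, pixels), "D" ([k1, k2, p1, p2, k3] as OpenCV has them; the pictures are not rectified), "cam_to_world" (4x4, takes a point from camera to world coordinates). Camera axes: x right, y up, looking along -z (the intrinsics and any distortion apply to the point x, -y, -z); pixel columns grow to the right and rows downward; lengths in m; the calibration is good to about 2 mm. A picture is of the moment at which its call begins.
- hand_in(): hands the job in; it is judged then, once.
The state is a dict: "t": time; "joint_pos": joint angles; "joint_vel": joint speeds; "joint_efforts": joint torques, N m; "tcp_pos": TCP position; "tcp_rot": TCP orientation; "force": force on the tool from outside, world axes, zero at the start; "ft_torque": the same for the moment, N m; "width": opening from 0.0 (shut) to 1.0 (fully open); "grip_force": force on a finger pad.
Only numpy, scipy, OpenCV 4.12 (cv2) and the standard library are available. Lean on these libraries where they do the work, as an engineer would, in place of code of your own. Each camera call takes 0.05 s, during which the arm holds its last target. There are 200 camera calls.

### The job

The brass retaining ring recessed in the furnace sight port has only been run in loosely: lift the larger of the two T-handled pin spanners out of the slotted wooden block, engage its two pins in the ring's two holes and screw the ring down clockwise until it bottoms, then back it off an eighth of a turn so the hot glass has room to expand. Then stand the spanner back in its place in the block, fully down with its pins in the slot, and let go. Leave the small spanner and everything else on the bench as it was.

Things in the scene. Friction and masses are not known exactly. Their poses are not given: they have to be found in the camera images.
- spanner: The larger pin spanner: steel with a pale wooden T-handle, 125 mm tall, 0.27 to 0.45 kg; same either way round (half a turn). Origin on its axis at the level of the pin tips, z up along the 16 mm shank, x along the line of the pins. At the start it stands in the block
- spanner_handle (a point): centre of the larger spanner's T-handle, on its axis, 112 mm above the pin tips; axes as the spanner's. Handle: a bar 110 mm (x, parallel to the line of the pins) by 22 mm (y) by 26 mm high; grip it across its 22 mm width, over the shank
- spanner_foot (a point): underside of the larger spanner's foot, on its axis, 18 mm above the pin tips; axes as the spanner's. Foot: a bar 84 mm (x) by 22 mm (y) by 14 mm high. Below it stick out two round pins, 8 mm diameter, 18 mm long, 64 mm apart (x = +32 and -32 mm), tapered to 4 mm diameter over the last 4 mm
- small_spanner: The smaller pin spanner, for another ring (pins 42 mm apart): foot 56 mm long, handle 80 by 18 by 22 mm, 103 mm tall. Origin on its axis at the pin tips, z up, x along the pins. Stands in the other bay of the block; leave it alone
- block: Wooden rest, 270 mm (x) by 66 mm (y) by 44 mm high, fixed to the bench. Origin at the centre of its underside, z up, x along the slot. With the larger spanner in place its origin is 26 mm above this one (foot flat on the block's top) and its x axis parallel to the slot. Which bay holds which spanner varies
- block_slot (a point): middle of the block's top, 44 mm above the bench; axes as the block's. A slot 14 mm wide and 24 mm deep runs along x through it, closed at both ends and parted here by a 10 mm web into two bays, each 120 mm long, centred at x = +65 and -65 mm
- port: The sight port: round dark cast-iron barrel, 115 mm outside, bore 88 mm, rim 60 mm above the bench, on a bolted flange and a grey plate 180 by 150 mm held down by two strap clamps (44 mm high, at opposite corners); a brass nipple sticks out at +x, 97 mm from the axis. Fixed to the bench. Origin at bench level under the barrel's centre, z up
- ring_face (a point): centre of the ring's upper face, 54 mm above the bench (6 mm below the rim); z up, x along the line of its two holes, turning with it. Ring 86 mm outside, 50 mm inside. Holes 10 mm diameter, 9 mm deep, 64 mm apart (x = +32 and -32 mm). With the pins fully in, the spanner's foot is 3 mm above the rim. The ring keeps its height as it turns
- ring (a joint): turn of the ring in rad: 0 where it bottoms (hard stop), growing as it is unscrewed, anticlockwise seen from above (about +z). Starts 0.95 to 1.3 rad from the stop; clockwise tightens. The thread drags with about 0.15 N m and stays where it is left; the pins have about 2 degrees of play each way. An eighth of a turn is 0.785 rad
- jacks: steel glassblower's jacks (sprung bow with two blades), 260 mm long, 16 mm high, lying flat between port and block; bystander, origin at the bench under its middle
- shears: dark steel shears lying flat, 220 mm long; bystander, origin at the pivot
- cup_block: dark wooden cup with a 160 mm handle, 50 mm high; bystander, origin under the cup
- optic_mould: ribbed brass optic mould, a cup 104 mm across the foot and 85 mm high; bystander, origin under its centre
- paddle: flat wooden paddle, 250 mm long, 12 mm thick; bystander, origin between blade and handle
- old_glass: cracked old sight glass, a greenish disc 80 mm across and 8 mm thick, lying flat; bystander, origin under its centre
- grease_tin: closed metal tin, 72 mm diameter, 62 mm high; bystander, origin under its centre
Not all that is in view belongs to the job. What is shaped like the spanner but black or turquoise is not meant.

How it is judged (in metres and radians):
On the way, in this order (a step that is already met when the one before it is completed fails the run):
1. with the spanner's pins in its holes, the ring is screwed down until it bottoms (value of joint ring below 0.05 rad and z of spanner in the frame of ring_face below -0.004 m and horizontal distance between spanner and ring_face below 0.006 m), for 0.1 s.
2. with the spanner's pins still in its holes, the ring is backed off an eighth of a turn (45 degrees, give or take 12) (value of joint ring between 0.575 and 0.995 rad and z of spanner in the frame of ring_face below -0.004 m and horizontal distance between spanner and ring_face below 0.006 m), for 0.1 s.
At the end, for the whole second after the job is handed in: The ring stands an eighth of a turn back from its stop (45 degrees, give or take 12); the larger spanner stands upright and still in its free bay of the block, pins in the slot and foot on the block's top (within 4 mm of its full depth); the small spanner is in its own bay (value of joint ring between 0.575 and 0.995 rad and z of spanner in the frame of block between 0.022 and 0.03 m and y of spanner in the frame of block between -0.007 and 0.007 m and x of spanner in the frame of block between -0.1 and 0.1 m and angle between the x axis of spanner and the x axis of block, either way round below 0.2 rad and angle between spanner's own z axis and vertical below 0.1 rad and linear speed of spanner below 0.02 m/s and distance of small_spanner from where it was at the start of the episode below 0.02 m); the robot touches nothing.
It fails at once if another thing on the bench is shifted by more than 30 mm (distance of any of jacks, shears, cup_block, optic_mould, paddle, old_glass, grease_tin, small_spanner from where it was at the start of the episode above 0.03 m).
It also fails if it takes over 72 s, if anything falls off the work surface, if the arm or the gripper's body presses on something with over 40 N, if the wrist force passes 120 N, or if a joint passes its speed limit or range.

## Working session

There is one attempt and no reset: what is moved stays moved. The work goes in short steps, Python scripts to look and compute and a tool call to move; the robot and the scene stay as the last step left them, time stands still between calls to the robot, and variables do not carry over. Pictures are saved under pics/ and viewed, at most 10 in all, crops included, and the job is handed in when it is done.

Besides the shell and the picture viewer there is one more tool, called after "Call:" by a JSON object that holds its "op" and its "data", one argument or row to a line. carry_out: Moves the arm, as the interface text tells. Its arguments: {"type":"object","properties":{"series":{"type":"array","items":{"type":"array","items":{"type":"number"}}},"gripper":{"type":"number"},"grip_force":{"type":"number"}},"required":["series"]}

```bash
ls; mkdir -p pics; cat > h.py <<'E'
from plant import *
import numpy as np, cv2
def save(name,fn):
    f=grab_frame(name); cv2.imwrite(fn,f["img"][:,:,::-1]); np.savez(fn[:-4]+".npz",**f); return f
def load(fn): return dict(np.load(fn))
def ray(f,uv):
    p=cv2.undistortPoints(np.array(uv,float).reshape(-1,1,2),f["mtx"],f["D"]).reshape(-1,2)
    d=np.c_[p[:,0],-p[:,1],-np.ones(len(p))]
    T=f["cam_to_world"]; return T[:3,3],d@T[:3,:3].T
def onz(f,uv,z):
    o,d=ray(f,uv); return o+d*((z-o[2])/d[:,2])[:,None]
def cloud(f):
    v,u=np.mgrid[:420,:560]; o,d=ray(f,np.c_[u.ravel(),v.ravel()])
    return (o+d*f["depth"].reshape(-1,1)).reshape(420,560,3)
def proj(f,P):
    T=np.linalg.inv(f["cam_to_world"]); p=np.atleast_2d(P)@T[:3,:3].T+T[:3,3]
    p=p*[1,-1,-1]; return cv2.projectPoints(p,np.zeros(3),np.zeros(3),f["mtx"],f["D"])[0].reshape(-1,2)
E
python3 - <<'E'
from h import *
a=save("scene","pics/s0.png");b=save("top","pics/t0.png")
for f in(a,b): print(f["cam_to_world"].round(3),f["mtx"].round(1),f["D"])
o=get_obs();print(o)
E
```

```text
pics
[[ 0.057 -0.556  0.829  1.446]
 [ 0.998  0.038 -0.043 -0.025]
 [-0.007  0.83   0.557  0.734]
 [ 0.     0.     0.     1.   ]] [[384.3   0.  276.7]
 [  0.  384.3 202.9]
 [  0.    0.    1. ]] [0.01035441 0.         0.         0.         0.        ]
[[-0.055  0.973 -0.225  0.309]
 [-0.998 -0.053  0.015  0.014]
 [ 0.003  0.226  0.974  1.073]
 [ 0.     0.     0.     1.   ]] [[390.6   0.  281. ]
 [  0.  390.6 206.6]
 [  0.    0.    1. ]] [0.01820026 0.         0.         0.         0.        ]
{'t': 0.1, 'joint_pos': array([ 6.67505348e+01,  3.05231088e+00,  9.24857823e+01, -4.12906584e-04,
        8.45694562e+01, -6.81740853e+00]), 'joint_vel': array([-0.09948539, -0.06824114, -0.30404824, -0.00524174, -0.02834546,
        0.01190954]), 'joint_efforts': array([ 4.97876263e-04, -3.94901848e+01, -3.71363819e+01, -5.79383436e-05,
        3.87869120e-03,  2.36567161e-06]), 'tcp_pos': array([0.17661548, 0.59906455, 0.30278221]), 'tcp_rot': array([[-9.59155972e-01,  2.82876798e-01, -7.34362181e-04],
       [ 2.82877669e-01,  9.59154440e-01, -1.72749306e-03],
       [ 2.15699042e-04, -1.86466995e-03, -9.99998238e-01]]), 'force': array([-0.13330228, -0.56082078,  0.37217686]), 'ft_torque': array([0.0044358 , 0.02031882, 0.01876754]), 'grip_force': 0.0, 'width': 1.000644480130393}
```

View pics/s0.png

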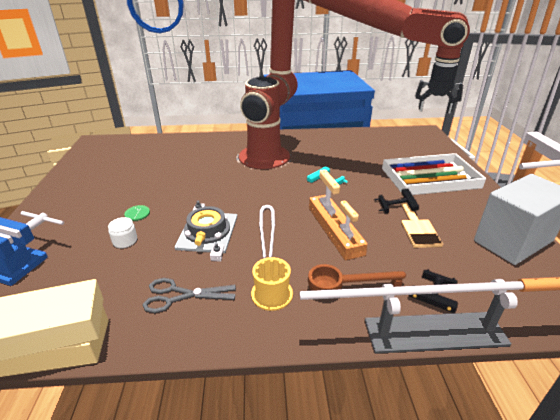

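View pics/t0.png

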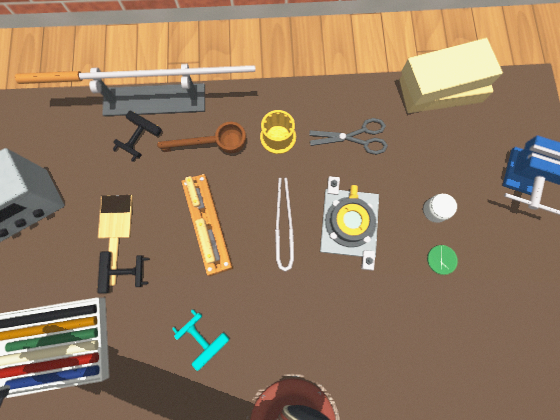

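The scene view shows the block at about (337,224) with two pale-handled spanners, at (329,181) and (349,211), and the port at (207,222). The top view shows the same block at (207,224), with handles at (195,195) and (207,242), and the port ring at (352,220). The black and turquoise T-shapes (top (135,135), (122,272), (201,340)) are decoys. Next is an enlarged crop, plus measuring.

```bash
cat > m.py <<'E'
from h import *
b=load("pics/t0.npz");a=load("pics/s0.npz")
c1=cv2.resize(b["img"][165:285,170:250],None,fx=5,fy=5,interpolation=2)
c2=cv2.resize(b["img"][180:260,315:390],None,fx=5,fy=5,interpolation=2)
c2=cv2.copyMakeBorder(c2,0,600-c2.shape[0],0,0,0)
cv2.imwrite("pics/c0.png",np.hstack([c1,c2])[:,:,::-1])
for n,f in(("top",b),("scene",a)):
    C=cloud(f);h=cv2.cvtColor(f["img"],cv2.COLOR_RGB2HSV)
    P=C.reshape(-1,3);ok=f["depth"].ravel()>0
    # pale handles: region near block, z>0.1
    m=((C[...,2]>.095)&(C[...,2]<.2)&(f["depth"]>0)&(C[...,0]>.3)&(C[...,0]<.8)&(C[...,1]>.05)&(C[...,1]<.45)).astype(np.uint8)
    k,l,s,cc=cv2.connectedComponentsWithStats(m)
    for i in range(1,k):
        if s[i,4]<40:continue
        q=C[l==i];z=np.percentile(q[:,2],[50,95]);t=q[q[:,2]>z[0]-.004]
        r=cv2.minAreaRect((t[:,:2]*1000).astype(np.float32))
        print(n,"comp",s[i],cc[i].round(1),"z",z.round(4),"rect",[np.round(x,1) for x in r])
    print(n,"z at nominal bench",np.median(P[ok][np.abs(P[ok][:,2])<.02][:,2]))
    # block top
    m=(h[...,0]>5)&(h[...,0]<25)&(h[...,1]>120)&(np.abs(C[...,2]-.044)<.006)&(C[...,1]>.05)&(C[...,1]<.45)
    q=C[m];r=cv2.minAreaRect((q[:,:2]*1000).astype(np.float32));print(n,"block",len(q),np.median(q[:,2]),r)
    # ring yellow
    m=(h[...,0]>18)&(h[...,0]<33)&(h[...,1]>150)&(C[...,2]>.045)&(C[...,2]<.062)&(C[...,1]<.0)&(C[...,1]>-.3)
    q=C[m];print(n,"ring",len(q),np.median(q,0),cv2.minEnclosingCircle((q[:,:2]*1000).astype(np.float32)))
    # rim of port
    m=(C[...,2]>.055)&(C[...,2]<.066)&(np.abs(C[...,1]+.17)<.1)&(f["depth"]>0)&(np.abs(C[...,0]-.5)<.12)
    q=C[m];print(n,"rim",len(q),np.median(q,0),cv2.minEnclosingCircle((q[:,:2]*1000).astype(np.float32)))
E
python3 m.py
```

```text
top comp [185 176  15  31 237] [192.1 191.2] z [0.1273 0.1307] rect [array([582.2, 221.5]), array([79.6, 17.6]), np.float64(16.0)]
top comp [195 218  21  46 464] [204.8 240.5] z [0.1493 0.1524] rect [array([452.7, 187.1]), array([107.7,  21.8]), np.float64(14.1)]
top z at nominal bench -0.000542344820123386
top block 1810 0.042894884925425925 ((431.645263671875, 94.66140747070312), (766.9274291992188, 237.72079467773438), 19.77992820739746)
top ring 607 [ 0.5161584  -0.19178044  0.05306258] ((634.9466552734375, -106.57208251953125), 199.68203735351562)
top rim 704 [ 0.50050228 -0.19027542  0.05894914] ((502.19708251953125, -189.81643676757812), 58.59946823120117)
scene comp [319 170  21  25 284] [328.9 182.3] z [0.146  0.1526] rect [array([452. , 184.9]), array([109.6,  21.7]), np.float64(14.3)]
scene comp [340 200  18  21 202] [348.4 210.8] z [0.1256 0.1305] rect [array([582.4, 219. ]), array([77.2, 17.6]), np.float64(15.8)]
scene z at nominal bench 0.00017920782986413641
scene block 1255 0.04408986549650207 ((601.1114501953125, 152.0218048095703), (404.9794921875, 235.3589324951172), 19.614986419677734)
scene ring 197 [ 0.73943667 -0.02405696  0.05233349] ((637.11962890625, -106.57624053955078), 202.96316528320312)
scene rim 461 [ 0.50480064 -0.19211867  0.05980027] ((500.12994384765625, -190.37557983398438), 60.11872863769531)
```

View pics/c0.png

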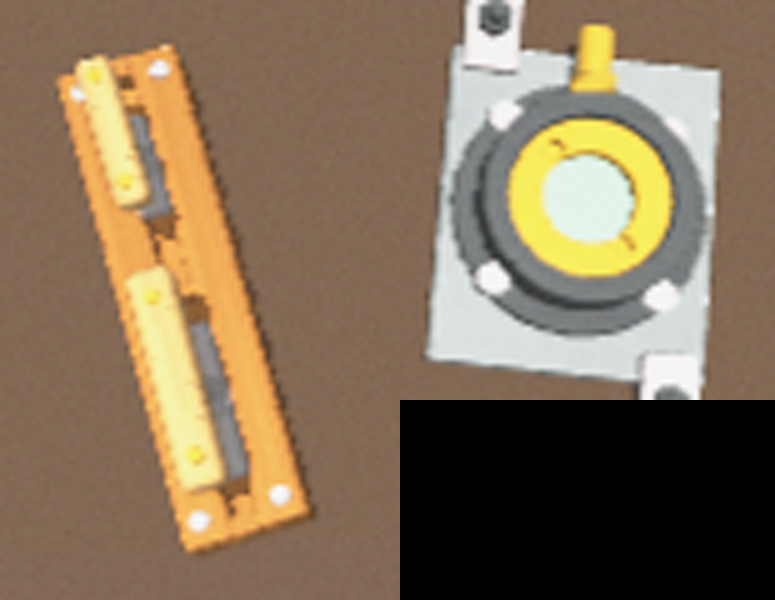

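The crop confirms it: the larger spanner is the one with its handle at crop (172,378), which is top (205,240). It measures 108×22 mm with its top at about 0.151 m. The other, at top (192,191), is 79×17.6 mm and is the small one. The ring holes show as dark crescents at crop (557,147) and (628,240).

```bash
cat > r.py <<'E'
from h import *
from scipy.optimize import least_squares
def circ(f,z,mask,r0):
    cs=cv2.findContours(mask,cv2.RETR_EXTERNAL,cv2.CHAIN_APPROX_NONE)[0]
    c=max(cs,key=cv2.contourArea).reshape(-1,2); q=onz(f,c,z)[:,:2]
    s=least_squares(lambda p:np.hypot(*(q-p[:2]).T)-p[2],[.5,-.19,r0],loss="soft_l1",f_scale=.001)
    return s.x
if __name__=="__main__":
  for n in("t0","s0"):
    f=load(f"pics/{n}.npz");h=cv2.cvtColor(f["img"],cv2.COLOR_RGB2HSV)
    m=((h[...,0]>18)&(h[...,0]<35)&(h[...,1]>110)&(h[...,2]>60)).astype(np.uint8)
    u,v=np.meshgrid(np.arange(560),np.arange(420));g=onz(f,np.c_[u.ravel(),v.ravel()],.054).reshape(420,560,3)
    D=np.hypot(g[...,0]-.5015,g[...,1]+.190)
    c=circ(f,.054,m*(D<.0455).astype(np.uint8),.043);print(n,"ring fit",c.round(4))
    gray=cv2.cvtColor(f["img"],cv2.COLOR_RGB2GRAY).astype(np.float32)
    # glass centre
    mg=((h[...,1]<90)&(D<.03)).astype(np.uint8);print(" glass",circ(f,.05,mg,.025).round(4))
    for r in(.028,.032,.036):
      th=np.radians(np.arange(0,360,5));P=np.c_[c[0]+r*np.cos(th),c[1]+r*np.sin(th),0*th+.054]
      uv=proj(f,P).astype(np.float32);val=cv2.remap(gray,uv[:,0].reshape(1,-1),uv[:,1].reshape(1,-1),1)[0]
      print(r,val.astype(int).tolist())
E
python3 r.py
```

```text
t0 ring fit [ 0.5013 -0.1903  0.0422]
 glass [ 0.501  -0.1891  0.0233]
0.028 [224, 224, 223, 221, 209, 202, 205, 214, 218, 221, 223, 225, 225, 226, 226, 225, 224, 225, 226, 226, 227, 226, 225, 222, 223, 227, 224, 224, 224, 225, 225, 224, 224, 225, 225, 225, 225, 224, 223, 221, 222, 222, 203, 179, 203, 221, 222, 222, 222, 222, 223, 224, 224, 223, 222, 223, 221, 218, 221, 221, 222, 222, 223, 222, 223, 223, 223, 220, 221, 222, 223, 223]
0.032 [223, 222, 222, 221, 205, 176, 211, 222, 220, 221, 222, 223, 223, 223, 224, 223, 223, 223, 224, 224, 224, 225, 225, 223, 223, 223, 223, 223, 224, 224, 224, 224, 224, 224, 224, 224, 223, 223, 224, 223, 221, 222, 204, 182, 205, 223, 224, 223, 224, 224, 224, 224, 224, 224, 223, 223, 223, 223, 222, 223, 224, 224, 223, 223, 224, 224, 223, 223, 223, 224, 224, 224]
0.036 [223, 223, 222, 222, 221, 190, 176, 215, 220, 220, 223, 223, 223, 223, 223, 224, 223, 223, 223, 223, 224, 225, 225, 225, 224, 224, 223, 224, 224, 225, 224, 224, 224, 224, 224, 223, 224, 223, 223, 223, 222, 221, 215, 203, 219, 224, 224, 223, 223, 224, 224, 224, 224, 224, 224, 224, 223, 222
[... 542 characters left out ...]
252, 252, 253, 254, 251, 244, 236, 237, 241, 243, 243, 243, 243, 243, 243, 243, 243, 242, 241, 233, 231, 229, 193, 170, 164, 167, 162, 145, 136, 127, 124, 128, 134, 137, 148, 149, 158, 140, 156, 175, 177, 189, 213, 209, 235, 239, 242, 242, 244, 244, 243, 243, 243, 243, 243, 243, 238, 228, 211, 199, 237, 253, 253, 253, 252, 252, 252]
0.036 [253, 252, 252, 253, 253, 252, 253, 252, 250, 246, 242, 242, 242, 242, 242, 242, 243, 243, 243, 242, 232, 225, 206, 190, 158, 141, 145, 112, 108, 110, 104, 104, 104, 101, 104, 109, 108, 109, 105, 103, 95, 112, 104, 100, 112, 107, 109, 128, 119, 168, 184, 193, 208, 232, 234, 242, 243, 243, 244, 242, 242, 243, 243, 240, 237, 243, 250, 254, 254, 253, 252, 253]
```

```bash
cat > r2.py <<'E'
from h import *
from r import circ
def holes(f,c,S=8):
    # rectified patch of plane z=.054, 0.25mm/px
    n=400;g=(np.arange(n)-n/2)*.00025
    Y,X=np.meshgrid(g,g);P=np.c_[c[0]+X.ravel(),c[1]+Y.ravel(),0*X.ravel()+.054]
    uv=proj(f,P).astype(np.float32).reshape(n,n,2)
    im=cv2.remap(f["img"],uv[...,0],uv[...,1],cv2.INTER_CUBIC)
    R=np.hypot(X,Y);return im,X,Y,R
if __name__=="__main__":
  c=(.5013,-.190);out=[]
  for n in("t0","s0"):
    f=load(f"pics/{n}.npz");im,X,Y,R=holes(f,c);out.append(im)
    g=im.astype(float).mean(2);d=np.clip(np.median(g[(R>.028)&(R<.036)])-8-g,0,None)*(R>.0265)*(R<.0375)
    for a in(30.8,210.8):
        A=np.radians(a);w=d*(np.hypot(X-.032*np.cos(A),Y-.032*np.sin(A))<.010)
        print(n,a,w.sum().round(),(1000*(w*X).sum()/w.sum()).round(2),(1000*(w*Y).sum()/w.sum()).round(2))
    f2=f;h=cv2.cvtColor(f["img"],cv2.COLOR_RGB2HSV);C=cloud(f)
    m=((C[...,2]>.057)&(C[...,2]<.066)&(np.hypot(C[...,0]-.5013,C[...,1]+.19)<.065)).astype(np.uint8)
    print(n,"rim fit",circ(f,.06,m,.057).round(4))
  cv2.imwrite("pics/h0.png",np.hstack(out)[::-1,::-1,::-1])
E
python3 r2.py
```

```text
t0 30.8 24573.0 29.6 14.54
t0 210.8 17971.0 -25.57 -18.02
t0 rim fit [ 0.5013 -0.1895  0.0563]
s0 30.8 64745.0 29.54 16.61
s0 210.8 37453.0 -27.38 -16.55
s0 rim fit [ 0.501  -0.1905  0.0564]
```

View pics/h0.png

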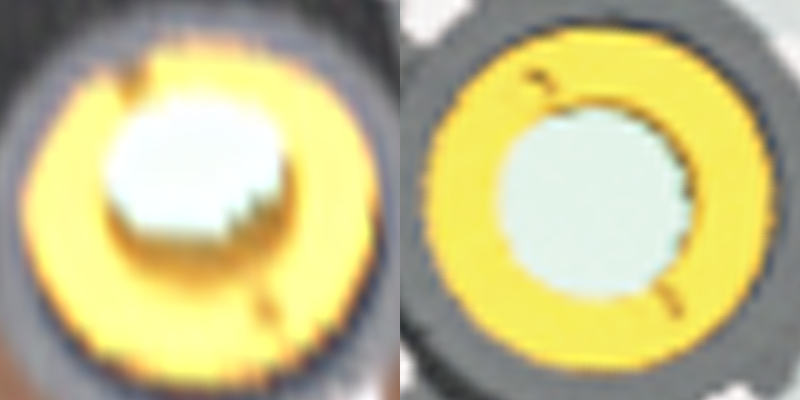

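The top view is on the right and the scene view on the left. Both show the two holes, and both give the hole line at about +30.4° with the centre at (0.501,-0.190). The spanner is at (0.452,0.186) with a yaw of 14.1°. Moving above it now.

Call:
{"op": "carry_out", "data": {
  "series": [
    [-0.031, -0.026, 0, 0],
    [-0.062, -0.052, 0, 0],
    [-0.093, -0.078, 0, 0],
    [-0.124, -0.104, 0, 0],
    [-0.155, -0.13, 0, 0]
  ],
  "gripper": 0
}}

```text
t: 0.52
tcp_pos: [0.289, 0.4292, 0.3033]
tcp_rot: [[-0.959, 0.282, -0.0], [0.282, 0.959, -0.001], [0.0, -0.001, -1.0]]
force: [1.3, 0.3, -0.2]
width: 1.001
grip_force: 0.0
```

Call:
{"op": "carry_out", "data": {
  "series": [
    [-0.031, -0.026, 0, 0],
    [-0.062, -0.052, 0, 0],
    [-0.093, -0.078, 0, 0],
    [-0.124, -0.104, 0, 0],
    [-0.155, -0.13, 0, 0]
  ]
}}

```text
t: 0.93
tcp_pos: [0.401, 0.2605, 0.3036]
tcp_rot: [[-0.959, 0.283, -0.0], [0.283, 0.959, -0.0], [0.0, -0.0, -1.0]]
force: [1.1, 0.3, 0.1]
width: 0.997
grip_force: 0.0
```

Call:
{"op": "carry_out", "data": {
  "series": [
    [-0.02, -0.016, 0, -6.1],
    [-0.04, -0.032, 0, -12.2],
    [-0.06, -0.046, 0, -18.3],
    [-0.071, -0.058, 0, -24.4],
    [-0.071, -0.058, 0, -30.5]
  ]
}}

```text
t: 1.35
tcp_pos: [0.4533, 0.1842, 0.3033]
tcp_rot: [[-0.97, -0.245, -0.001], [-0.245, 0.97, -0.001], [0.001, -0.001, -1.0]]
force: [0.1, 0.6, 0.2]
width: 1.007
grip_force: 0.0
```

Call:
{"op": "carry_out", "data": {
  "series": [
    [0.0, 0.001, 0.03, 0],
    [0.0005, 0.002, 0.06, 0],
    [0.0005, 0.002, 0.09, 0],
    [0.0005, 0.002, 0.111, 0],
    [0.0005, 0.002, 0.111, 0]
  ]
}}

```text
t: 1.77
tcp_pos: [0.4479, 0.1876, 0.1868]
tcp_rot: [[-0.97, -0.243, -0.011], [-0.243, 0.97, -0.003], [0.011, 0.0, -1.0]]
force: [-1.0, -0.9, -0.8]
width: 0.997
grip_force: 0.0
```

Call:
{"op": "carry_out", "data": {
  "series": [
    [0, 0, 0, 0],
    [0, 0, 0, 0],
    [0, 0, 0, 0],
    [0, 0, 0, 0],
    [0, 0, 0, 0]
  ],
  "gripper": 255,
  "grip_force": 80
}}

```text
t: 2.18
tcp_pos: [0.4521, 0.1887, 0.1946]
tcp_rot: [[-0.97, -0.243, 0.003], [-0.243, 0.97, 0.001], [-0.003, 0.0, -1.0]]
force: [-0.2, -0.4, -0.2]
width: 0.297
grip_force: 0.0
```

Call:
{"op": "carry_out", "data": {
  "series": [
    [0, 0, 0, 0],
    [0, 0, 0, 0],
    [0, 0, 0, 0],
    [0, 0, 0, 0],
    [0, 0, 0, 0]
  ]
}}

```text
t: 2.6
tcp_pos: [0.4523, 0.1886, 0.1946]
tcp_rot: [[-0.97, -0.243, 0.003], [-0.243, 0.97, 0.0], [-0.003, -0.001, -1.0]]
force: [0.5, -1.2, 6.3]
width: 0.242
grip_force: 79.2
```

Call:
{"op": "carry_out", "data": {
  "series": [
    [0, 0, -0.01, 0],
    [0, 0, -0.02, 0],
    [0, 0, -0.03, 0],
    [0, 0, -0.04, 0],
    [0, 0, -0.05, 0]
  ]
}}

```text
t: 3.02
tcp_pos: [0.4511, 0.1885, 0.2438]
tcp_rot: [[-0.97, -0.243, -0.0], [-0.243, 0.97, 0.0], [0.0, 0.0, -1.0]]
force: [0.1, -0.4, -2.8]
width: 0.242
grip_force: 78.3
```

Call:
{"op": "carry_out", "data": {
  "series": [
    [0, 0, -0.012, 0],
    [0, 0, -0.024, 0],
    [0, 0, -0.035, 0],
    [0, 0, -0.035, 0],
    [0, 0, -0.035, 0]
  ]
}}

```text
t: 3.43
tcp_pos: [0.4517, 0.1886, 0.2791]
tcp_rot: [[-0.97, -0.243, 0.002], [-0.243, 0.97, 0.001], [-0.002, 0.0, -1.0]]
force: [-0.6, -0.1, -3.0]
width: 0.245
grip_force: 78.4
```

```bash
cat > sp.py <<'E'
from h import *
import sys
def meas(tag):
    o=get_obs();p=o["tcp_pos"];R=o["tcp_rot"];print("t",o["t"],"tcp",p.round(4),"yaw_y",np.degrees(np.arctan2(R[1,1],R[0,1])).round(2),"tilt",R[:,2].round(4),"F",o["force"].round(2),"M",o["ft_torque"].round(3),"w",o["width"].round(3),"j",o["joint_pos"].round(1))
    for n in("top","scene"):
        f=save(n,f"pics/{tag}_{n}.png");C=cloud(f);L=(C-p)@R  # tool coords
        # foot: 54+(112-32)=134..148 ahead of tcp (nominal)
        m=(L[...,2]>.120)&(L[...,2]<.16)&(np.abs(L[...,0])<.06)&(np.abs(L[...,1])<.03)&(f["depth"]>0)
        q=L[m]
        if len(q)>20:
            r=cv2.minAreaRect((q[:,:2]*1000).astype(np.float32));print(n,"foot(tool)",len(q),np.round(r[0],1),np.round(r[1],1),round(r[2],1),"z",np.percentile(q[:,2],[2,50,98]).round(4))
        m=(L[...,2]>.035)&(L[...,2]<.075)&(np.abs(L[...,0])>.022)&(np.abs(L[...,0])<.075)&(np.abs(L[...,1])<.02)&(f["depth"]>0);q=L[m]
        if len(q)>20: r=cv2.minAreaRect((q[:,:2]*1000).astype(np.float32));print(n,"handle(tool)",len(q),np.round(r[0],1),np.round(r[1],1),round(r[2],1),"z",np.percentile(q[:,2],[2,50,98]).round(4))
if __name__=="__main__": meas(sys.argv[1])
E
python3 sp.py a
```

```text
Traceback (most recent call last):
  File "sp.py", line 14, in <module>
    if __name__=="__main__": meas(sys.argv[1])
                             ~~~~^^^^^^^^^^^^^
  File "sp.py", line 4, in meas
    o=get_obs();p=o["tcp_pos"];R=o["tcp_rot"];print("t",o["t"],"tcp",p.round(4),"yaw_y",np.degrees(np.arctan2(R[1,1],R[0,1])).round(2),"tilt",R[:,2].round(4),"F",o["force"].round(2),"M",o["ft_torque"].round(3),"w",o["width"].round(3),"j",o["joint_pos"].round(1))
                                                                                                                                                                                                                      ^^^^^^^^^^^^^^^^
AttributeError: 'float' object has no attribute 'round'
```

```bash
sed -i 's/o\["width"\].round(3)/round(o["width"],3)/' sp.py; python3 sp.py a
```

```text
t 3.4333 tcp [0.4517 0.1886 0.2791] yaw_y 104.07 tilt [ 2.1e-03  5.0e-04 -1.0e+00] F [-0.63 -0.13 -2.96] M [-0.034 -0.032 -0.013] w 0.245 j [ 13.9 -15.2 111.6   0.   83.4 -90.1]
scene foot(tool) 162 [ 2.7 -3.1] [23.2 86. ] 88.9 z [0.1223 0.1379 0.1508]
scene handle(tool) 121 [-2.5 -2.7] [ 22.6 101.9] 89.8 z [0.0436 0.0511 0.0682]
```

Call:
{"op": "carry_out", "data": {
  "series": [
    [0.0036, -0.025, 0, 0],
    [0.0072, -0.058, 0, 0],
    [0.0108, -0.091, 0, 0],
    [0.0144, -0.124, 0, 0],
    [0.018, -0.157, 0, 0]
  ]
}}

```text
t: 3.95
tcp_pos: [0.4714, 0.0305, 0.2767]
tcp_rot: [[-0.97, -0.244, -0.002], [-0.244, 0.97, 0.0], [0.002, 0.001, -1.0]]
force: [1.1, 0.2, -4.0]
width: 0.241
grip_force: 79.2
```

Call:
{"op": "carry_out", "data": {
  "series": [
    [0.0036, -0.033, 0, 0],
    [0.0072, -0.066, 0, 0],
    [0.0108, -0.099, 0, 0],
    [0.0144, -0.13, 0, 0],
    [0.018, -0.157, 0, 0]
  ]
}}

```text
t: 4.37
tcp_pos: [0.4922, -0.1268, 0.2766]
tcp_rot: [[-0.97, -0.242, -0.002], [-0.242, 0.97, 0.0], [0.002, 0.001, -1.0]]
force: [0.5, 1.1, -3.3]
width: 0.243
grip_force: 79.4
```

Call:
{"op": "carry_out", "data": {
  "series": [
    [0.0025, -0.02, 0, -4.1],
    [0.005, -0.04, 0, -8.2],
    [0.0077, -0.0633, 0, -12.3],
    [0.0077, -0.0633, 0, -16.3],
    [0.0077, -0.0633, 0, -16.3]
  ]
}}

```text
t: 4.78
tcp_pos: [0.5002, -0.1891, 0.2765]
tcp_rot: [[-0.863, -0.505, -0.002], [-0.505, 0.863, 0.001], [0.001, 0.002, -1.0]]
force: [-0.6, 0.1, -4.3]
width: 0.244
grip_force: 79.7
```

Call:
{"op": "carry_out", "data": {
  "series": [
    [0, 0, 0.01, 0],
    [0, 0, 0.02, 0],
    [0, 0, 0.03, 0],
    [0, 0, 0.03, 0],
    [0, 0, 0.03, 0]
  ]
}}

```text
t: 5.2
tcp_pos: [0.4999, -0.1872, 0.246]
tcp_rot: [[-0.863, -0.506, -0.003], [-0.506, 0.863, 0.002], [0.002, 0.003, -1.0]]
force: [-0.3, -0.1, -3.0]
width: 0.246
grip_force: 79.6
```

```bash
python3 sp.py b; python3 - <<'E'
from h import *
for n,s in(("top",(130,260,280,440)),("scene",(110,260,130,290))):
    i=cv2.imread(f"pics/b_{n}.png")[s[0]:s[1],s[2]:s[3]];cv2.imwrite(f"pics/bc_{n}.png",cv2.resize(i,(480,int(480*i.shape[0]/i.shape[1])),interpolation=2))
a,b=[cv2.imread(f"pics/bc_{n}.png") for n in("top","scene")]
h=max(len(a),len(b));P=lambda i:cv2.copyMakeBorder(i,0,h-len(i),0,0,0)
cv2.imwrite("pics/b.png",cv2.resize(np.hstack([P(a),P(b)]),(800,int(800*h/960))))
E
```

```text
t 5.2 tcp [ 0.4999 -0.1872  0.246 ] yaw_y 120.39 tilt [-0.003   0.0017 -1.    ] F [-0.28 -0.12 -2.96] M [ 0.026 -0.064 -0.006] w 0.246 j [ -28.5   -7.   107.8    0.    79.4 -148.9]
scene foot(tool) 165 [ 1.  -3.1] [22.3 83.3] 89.4 z [0.1224 0.1354 0.1564]
scene handle(tool) 124 [-6.  -2.8] [97.3 20.4] 0.8 z [0.0405 0.0464 0.0655]
```

View pics/b.png

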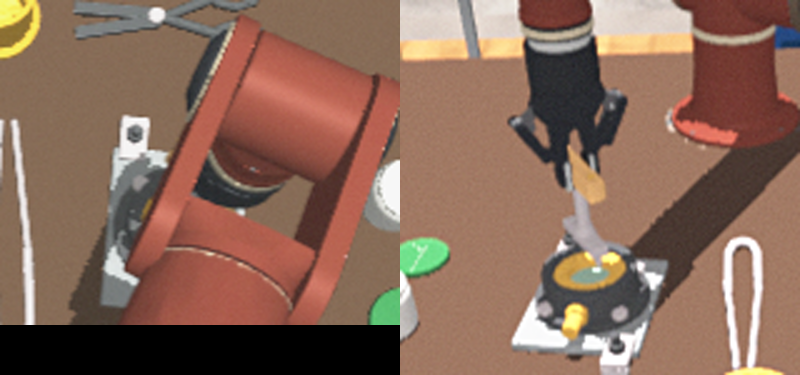

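The scene crop at right shows the spanner hanging over the port, with its foot at crop (592,243) and the ring at (590,270). In that view the foot centre is at (0.5006,-0.1904) and the ring at (0.501,-0.1905), so they are aligned. Descending.

Call:
{"op": "carry_out", "data": {
  "series": [
    [-0.0004, 0, 0.006, 0],
    [-0.0004, 0, 0.012, 0],
    [-0.0004, 0, 0.017, 0],
    [-0.0004, 0, 0.02, 0],
    [-0.0004, 0, 0.02, 0]
  ]
}}

```text
t: 5.72
tcp_pos: [0.5004, -0.1876, 0.2265]
tcp_rot: [[-0.863, -0.505, -0.002], [-0.505, 0.863, 0.001], [0.001, 0.002, -1.0]]
force: [-0.6, -0.4, -3.1]
width: 0.241
grip_force: 79.7
```

Call:
{"op": "carry_out", "data": {
  "series": [
    [0, 0, 0.001, 0],
    [0, 0, 0.002, 0],
    [0, 0, 0.003, 0],
    [0, 0, 0.004, 0],
    [0, 0, 0.005, 0]
  ]
}}

```text
t: 6.13
tcp_pos: [0.5011, -0.188, 0.223]
tcp_rot: [[-0.863, -0.506, 0.0], [-0.506, 0.863, -0.0], [-0.0, -0.0, -1.0]]
force: [-0.9, -0.2, -4.1]
width: 0.246
grip_force: 79.7
```

Call:
{"op": "carry_out", "data": {
  "series": [
    [0, 0, 0.0005, 0],
    [0, 0, 0.001, 0],
    [0, 0, 0.0015, 0],
    [0, 0, 0.0015, 0],
    [0, 0, 0.0015, 0]
  ]
}}

```text
t: 6.55
tcp_pos: [0.501, -0.1879, 0.2214]
tcp_rot: [[-0.863, -0.506, 0.0], [-0.506, 0.863, -0.0], [-0.0, -0.0, -1.0]]
force: [0.4, -0.2, -4.9]
width: 0.24
grip_force: 79.7
```

Call:
{"op": "carry_out", "data": {
  "series": [
    [0, 0, 0.0005, 0],
    [0, 0, 0.001, 0],
    [0, 0, 0.0015, 0],
    [0, 0, 0.0015, 0],
    [0, 0, 0.0015, 0]
  ]
}}

```text
t: 6.97
tcp_pos: [0.5009, -0.1879, 0.2198]
tcp_rot: [[-0.863, -0.506, -0.0], [-0.506, 0.863, 0.0], [0.0, 0.0, -1.0]]
force: [0.3, -0.2, -3.0]
width: 0.242
grip_force: 79.7
```

Call:
{"op": "carry_out", "data": {
  "series": [
    [0, 0, 0.0005, 0],
    [0, 0, 0.001, 0],
    [0, 0, 0.0015, 0],
    [0, 0, 0.002, 0],
    [0, 0, 0.002, 0]
  ]
}}

```text
t: 7.38
tcp_pos: [0.5009, -0.1879, 0.2177]
tcp_rot: [[-0.863, -0.506, -0.0], [-0.506, 0.863, 0.0], [0.0, 0.0, -1.0]]
force: [-0.2, -0.1, -4.2]
width: 0.243
grip_force: 79.7
```

Call:
{"op": "carry_out", "data": {
  "series": [
    [0, 0, 0.0005, 0],
    [0, 0, 0.001, 0],
    [0, 0, 0.0015, 0],
    [0, 0, 0.002, 0],
    [0, 0, 0.002, 0]
  ]
}}

```text
t: 7.8
tcp_pos: [0.5009, -0.1879, 0.2157]
tcp_rot: [[-0.863, -0.506, -0.0], [-0.506, 0.863, 0.0], [0.0, 0.0, -1.0]]
force: [-0.2, 0.8, -4.6]
width: 0.244
grip_force: 79.7
```

The pins went in about 7 mm with no side force. Turning clockwise.

Call:
{"op": "carry_out", "data": {
  "series": [
    [0, 0, 0, 4],
    [0, 0, 0, 8],
    [0, 0, 0, 12],
    [0, 0, 0, 16],
    [0, 0, 0, 20]
  ]
}}

```text
t: 8.22
tcp_pos: [0.5011, -0.188, 0.2158]
tcp_rot: [[-0.984, -0.177, 0.0], [-0.177, 0.984, -0.0], [-0.0, -0.0, -1.0]]
force: [0.0, -0.5, -3.7]
width: 0.245
grip_force: 79.6
```

```bash
cat > o.py <<'E'
from h import *
o=get_obs();R=o["tcp_rot"];print(o["tcp_pos"].round(4),"yaw",np.degrees(np.arctan2(R[1,1],R[0,1])).round(2),"F",o["force"].round(1),"M",o["ft_torque"].round(3),"w",round(o["width"],3),"j6",o["joint_pos"][5].round(1))
E
python3 o.py
```

```text
[ 0.5011 -0.188   0.2158] yaw 100.2 F [ 0.  -0.5 -3.7] M [-0.072 -0.099  0.249] w 0.245 j6 -128.7
```

Call:
{"op": "carry_out", "data": {
  "series": [
    [0, 0, 0, 6],
    [0, 0, 0, 12],
    [0, 0, 0, 18],
    [0, 0, 0, 24],
    [0, 0, 0, 28]
  ]
}}

```text
t: 8.63
tcp_pos: [0.5012, -0.1881, 0.2159]
tcp_rot: [[-0.952, 0.307, 0.001], [0.307, 0.952, -0.001], [-0.001, -0.001, -1.0]]
force: [2.5, -0.7, -4.7]
width: 0.246
grip_force: 79.5
```

Call:
{"op": "carry_out", "data": {
  "series": [
    [0, 0, 0, 1],
    [0, 0, 0, 2],
    [0, 0, 0, 3],
    [0, 0, 0, 4],
    [0, 0, 0, 4]
  ]
}}

```text
t: 9.05
tcp_pos: [0.5011, -0.1881, 0.216]
tcp_rot: [[-0.929, 0.369, 0.0], [0.369, 0.929, -0.001], [-0.001, -0.0, -1.0]]
force: [2.1, -1.7, -5.1]
width: 0.242
grip_force: 79.5
```

```bash
python3 o.py
```

```text
[ 0.5011 -0.1881  0.216 ] yaw 68.34 F [ 2.1 -1.7 -5.1] M [-0.469 -0.453  0.053] w 0.242 j6 -96.9
```

Call:
{"op": "carry_out", "data": {
  "series": [
    [0, 0, 0, 1],
    [0, 0, 0, 2],
    [0, 0, 0, 3],
    [0, 0, 0, 4],
    [0, 0, 0, 5]
  ]
}}

```text
t: 9.47
tcp_pos: [0.5011, -0.1881, 0.216]
tcp_rot: [[-0.893, 0.45, 0.0], [0.45, 0.893, -0.001], [-0.001, -0.0, -1.0]]
force: [2.2, -3.0, -5.6]
width: 0.243
grip_force: 79.4
```

```bash
python3 o.py
```

```text
[ 0.5011 -0.1881  0.216 ] yaw 63.27 F [ 2.2 -3.  -5.6] M [-0.669 -0.49   0.145] w 0.243 j6 -91.8
```

Call:
{"op": "carry_out", "data": {
  "series": [
    [0, 0, 0, 1],
    [0, 0, 0, 2],
    [0, 0, 0, 3],
    [0, 0, 0, 3],
    [0, 0, 0, 3]
  ]
}}

```text
t: 9.88
tcp_pos: [0.501, -0.188, 0.2161]
tcp_rot: [[-0.869, 0.495, 0.0], [0.495, 0.869, -0.0], [-0.0, -0.0, -1.0]]
force: [1.8, -2.0, -4.8]
width: 0.244
grip_force: 79.5
```

```bash
python3 o.py
```

```text
[ 0.501  -0.188   0.2161] yaw 60.35 F [ 1.8 -2.  -4.8] M [-0.798 -0.505  0.13 ] w 0.244 j6 -88.9
```

Call:
{"op": "carry_out", "data": {
  "series": [
    [0, 0, 0, 1],
    [0, 0, 0, 2],
    [0, 0, 0, 3],
    [0, 0, 0, 3],
    [0, 0, 0, 3]
  ]
}}

```text
t: 10.3
tcp_pos: [0.501, -0.188, 0.216]
tcp_rot: [[-0.842, 0.539, 0.0], [0.539, 0.842, -0.0], [-0.0, -0.0, -1.0]]
force: [2.2, -2.7, -4.8]
width: 0.242
grip_force: 79.6
```

```bash
python3 o.py
```

```text
[ 0.501 -0.188  0.216] yaw 57.35 F [ 2.2 -2.7 -4.8] M [-0.818 -0.538  0.055] w 0.242 j6 -85.9
```

Call:
{"op": "carry_out", "data": {
  "series": [
    [0, 0, 0, 1],
    [0, 0, 0, 2],
    [0, 0, 0, 3],
    [0, 0, 0, 3],
    [0, 0, 0, 3]
  ]
}}

```text
t: 10.72
tcp_pos: [0.501, -0.188, 0.216]
tcp_rot: [[-0.813, 0.583, 0.0], [0.583, 0.813, -0.0], [-0.0, -0.0, -1.0]]
force: [2.0, -3.5, -3.4]
width: 0.245
grip_force: 79.6
```

```bash
python3 o.py
```

```text
[ 0.501 -0.188  0.216] yaw 54.35 F [ 2.  -3.5 -3.4] M [-0.869 -0.57   0.107] w 0.245 j6 -82.9
```

Call:
{"op": "carry_out", "data": {
  "series": [
    [0, 0, 0, 1],
    [0, 0, 0, 2],
    [0, 0, 0, 3],
    [0, 0, 0, 3],
    [0, 0, 0, 3]
  ]
}}

```text
t: 11.13
tcp_pos: [0.501, -0.188, 0.216]
tcp_rot: [[-0.781, 0.625, 0.0], [0.625, 0.781, -0.0], [-0.0, 0.0, -1.0]]
force: [2.0, -4.1, -4.5]
width: 0.246
grip_force: 79.6
```

```bash
python3 o.py
```

```text
[ 0.501 -0.188  0.216] yaw 51.35 F [ 2.  -4.1 -4.5] M [-0.984 -0.578  0.024] w 0.246 j6 -79.9
```

Call:
{"op": "carry_out", "data": {
  "series": [
    [0, 0, 0, 1],
    [0, 0, 0, 2],
    [0, 0, 0, 3],
    [0, 0, 0, 3],
    [0, 0, 0, 3]
  ]
}}

```text
t: 11.55
tcp_pos: [0.5011, -0.1879, 0.216]
tcp_rot: [[-0.749, 0.663, 0.0], [0.663, 0.749, -0.001], [-0.001, -0.0, -1.0]]
force: [1.4, -4.2, -3.3]
width: 0.246
grip_force: 80.7
```

```bash
python3 o.py
```

```text
[ 0.5011 -0.1879  0.216 ] yaw 48.46 F [ 1.4 -4.2 -3.3] M [-1.1   -0.666  1.315] w 0.246 j6 -77.0
```

Bottomed: Mz jumped to 1.3 N m at yaw 48.5°. I'll hold briefly, then back off 45° plus about 4.5° for play.

Call:
{"op": "carry_out", "data": {
  "series": [
    [0, 0, 0, 0.5],
    [0, 0, 0, 0.5],
    [0, 0, 0, 0.5],
    [0, 0, 0, 0.5],
    [0, 0, 0, 0.5]
  ]
}}

```text
t: 11.97
tcp_pos: [0.5011, -0.188, 0.216]
tcp_rot: [[-0.742, 0.67, 0.0], [0.67, 0.742, -0.0], [-0.0, -0.0, -1.0]]
force: [1.8, -2.6, -2.9]
width: 0.238
grip_force: 81.8
```

```bash
python3 o.py
```

```text
[ 0.5011 -0.188   0.216 ] yaw 47.93 F [ 1.8 -2.6 -2.9] M [-1.046 -0.704  1.759] w 0.238 j6 -76.4
```

Call:
{"op": "carry_out", "data": {
  "series": [
    [0, 0, 0, -5],
    [0, 0, 0, -10],
    [0, 0, 0, -15],
    [0, 0, 0, -20],
    [0, 0, 0, -25]
  ]
}}

```text
t: 12.38
tcp_pos: [0.5007, -0.188, 0.2159]
tcp_rot: [[-0.955, 0.296, -0.0], [0.296, 0.955, 0.001], [0.001, 0.001, -1.0]]
force: [1.3, -3.7, -3.4]
width: 0.247
grip_force: 79.9
```

```bash
python3 o.py
```

```text
[ 0.5007 -0.188   0.2159] yaw 72.81 F [ 1.3 -3.7 -3.4] M [-0.991 -0.393 -0.212] w 0.247 j6 -101.4
```

Call:
{"op": "carry_out", "data": {
  "series": [
    [0, 0, 0, -5],
    [0, 0, 0, -10],
    [0, 0, 0, -15],
    [0, 0, 0, -20],
    [0, 0, 0, -25]
  ]
}}

```text
t: 12.8
tcp_pos: [0.5007, -0.188, 0.2159]
tcp_rot: [[-0.991, -0.136, -0.0], [-0.136, 0.991, 0.001], [0.0, 0.001, -1.0]]
force: [0.4, -4.4, -3.1]
width: 0.242
grip_force: 79.9
```

Call:
{"op": "carry_out", "data": {
  "series": [
    [0, 0, 0, 0],
    [0, 0, 0, 0],
    [0, 0, 0, 0],
    [0, 0, 0, 0]
  ]
}}

```text
t: 13.13
tcp_pos: [0.5008, -0.1878, 0.2158]
tcp_rot: [[-0.991, -0.135, -0.001], [-0.135, 0.991, 0.001], [0.0, 0.001, -1.0]]
force: [1.0, -2.2, -2.3]
width: 0.244
grip_force: 80.0
```

```bash
python3 o.py
```

```text
[ 0.5008 -0.1878  0.2158] yaw 97.73 F [ 1.  -2.2 -2.3] M [-0.679 -0.267 -0.121] w 0.244 j6 -126.3
```

Call:
{"op": "carry_out", "data": {
  "series": [
    [0, 0, 0, 1],
    [0, 0, 0, 2],
    [0, 0, -0.002, 2],
    [0, 0, -0.006, 2],
    [0, 0, -0.012, 2]
  ]
}}

```text
t: 13.55
tcp_pos: [0.5, -0.187, 0.227]
tcp_rot: [[-0.995, -0.102, -0.004], [-0.102, 0.995, 0.003], [0.003, 0.004, -1.0]]
force: [-0.8, -0.0, -4.0]
width: 0.239
grip_force: 79.7
```

Call:
{"op": "carry_out", "data": {
  "series": [
    [0, 0, -0.012, 0],
    [0, 0, -0.026, 0],
    [0, 0, -0.04, 0],
    [0, 0, -0.052, 0],
    [0, 0, -0.052, 0]
  ]
}}

```text
t: 13.97
tcp_pos: [0.5023, -0.1885, 0.2845]
tcp_rot: [[-0.995, -0.102, 0.006], [-0.102, 0.995, -0.003], [-0.006, -0.003, -1.0]]
force: [-0.5, -1.2, -3.1]
width: 0.239
grip_force: 79.8
```

```bash
cat > d.py <<'E'
from h import *
import sys
x,y,yaw=map(float,sys.argv[1:4]);o=get_obs();R=o["tcp_rot"];d=R.T@np.array([x-o["tcp_pos"][0],y-o["tcp_pos"][1],0])
print("t",o["t"],o["tcp_pos"].round(4),"delta",d.round(4),"spin",round(np.degrees(np.arctan2(R[1,1],R[0,1]))-yaw,2),"M",o["ft_torque"].round(3))
E
python3 d.py .4519 .1886 104.07
```

```text
t 13.9667 [ 0.5023 -0.1885  0.2845] delta [ 0.0115  0.3803 -0.0014] spin -8.2 M [ 0.012 -0.047  0.01 ]
```

Call:
{"op": "carry_out", "data": {
  "series": [
    [0.0008, 0.025, 0, 0],
    [0.0018, 0.058, 0, 0],
    [0.0028, 0.091, 0, 0],
    [0.0038, 0.124, 0, 0],
    [0.0048, 0.157, 0, 0]
  ]
}}

```text
t: 14.38
tcp_pos: [0.4794, -0.0309, 0.2797]
tcp_rot: [[-0.995, -0.101, -0.001], [-0.101, 0.995, 0.0], [0.0, 0.0, -1.0]]
force: [0.2, 0.8, -4.0]
width: 0.247
grip_force: 80.0
```

Call:
{"op": "carry_out", "data": {
  "series": [
    [0.001, 0.033, 0, 0],
    [0.002, 0.066, 0, 0],
    [0.003, 0.099, 0, 0],
    [0.004, 0.13, 0, 0],
    [0.0048, 0.157, 0, 0]
  ]
}}

```text
t: 14.8
tcp_pos: [0.4584, 0.1254, 0.2798]
tcp_rot: [[-0.995, -0.103, -0.0], [-0.103, 0.995, 0.001], [0.0, 0.001, -1.0]]
force: [0.5, -0.0, -4.3]
width: 0.242
grip_force: 79.9
```

Call:
{"op": "carry_out", "data": {
  "series": [
    [0.0006, 0.022, 0, -3],
    [0.0012, 0.044, 0, -6],
    [0.0018, 0.06, 0, -8.2],
    [0.0019, 0.0663, 0, -8.2],
    [0.0019, 0.0663, 0, -8.2]
  ]
}}

```text
t: 15.22
tcp_pos: [0.4502, 0.1901, 0.2797]
tcp_rot: [[-0.97, -0.244, -0.001], [-0.244, 0.97, -0.0], [0.001, 0.0, -1.0]]
force: [0.6, -0.1, -4.2]
width: 0.241
grip_force: 79.9
```

Call:
{"op": "carry_out", "data": {
  "series": [
    [0, 0, 0, 0],
    [0, 0, 0, 0],
    [0, 0, 0, 0]
  ]
}}

```text
t: 15.47
tcp_pos: [0.4509, 0.1883, 0.2799]
tcp_rot: [[-0.97, -0.241, -0.0], [-0.241, 0.97, -0.0], [0.0, -0.0, -1.0]]
force: [0.1, -0.8, -3.5]
width: 0.243
grip_force: 79.9
```

```bash
python3 d.py .4520 .1886 104.07; python3 sp.py c; python3 - <<'E'
from h import *
a=cv2.imread("pics/c_top.png")[130:300,290:420];b=cv2.imread("pics/c_scene.png")[130:270,270:410]
cv2.imwrite("pics/c.png",np.hstack([cv2.resize(a,(400,523)),cv2.resize(b,(400,400)) if 0 else cv2.copyMakeBorder(cv2.resize(b,(400,400),interpolation=2),0,123,0,0,0)]))
E
```

```text
t 15.4667 [0.4509 0.1883 0.2799] delta [-0.0012  0.     -0.    ] spin -0.1 M [0.015 0.016 0.026]
t 15.4667 tcp [0.4509 0.1883 0.2799] yaw_y 103.97 tilt [-0.e+00 -4.e-04 -1.e+00] F [ 0.08 -0.75 -3.5 ] M [0.015 0.016 0.026] w 0.243 j [ 13.9 -15.3 111.7  -0.   83.7 -90. ]
scene foot(tool) 162 [ 1.4 -4.7] [22.3 85. ] 86.4 z [0.1225 0.1365 0.1544]
scene handle(tool) 123 [-1.7 -6.1] [ 22.1 106.9] 86.7 z [0.0414 0.0513 0.0665]
```

View pics/c.png

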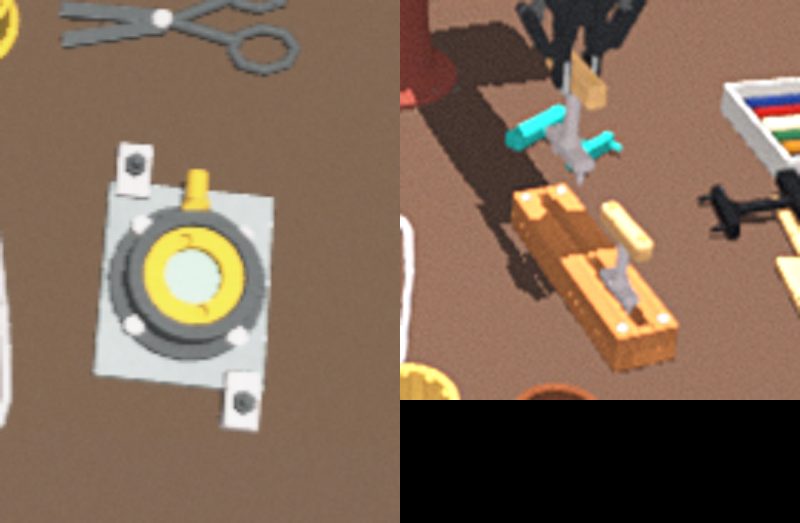

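The left crop shows the ring holes now at (187,240) and (203,310). The right crop shows the spanner over its empty bay, with the small spanner untouched. The large spanner has twisted about 3° in the grip, so I'll correct that and check the ring angle.

Call:
{"op": "carry_out", "data": {
  "series": [
    [0, 0.0008, 0, 1.5],
    [0, 0.0016, 0.01, 3],
    [0, 0.0016, 0.02, 3],
    [0, 0.0016, 0.025, 3],
    [0, 0.0016, 0.025, 3]
  ]
}}

```text
t: 15.98
tcp_pos: [0.4493, 0.1902, 0.2526]
tcp_rot: [[-0.981, -0.192, -0.004], [-0.192, 0.981, -0.001], [0.004, -0.0, -1.0]]
force: [-0.1, 0.4, -3.3]
width: 0.244
grip_force: 80.0
```

Call:
{"op": "carry_out", "data": {
  "series": [
    [0, 0, 0, 0],
    [0, 0, 0, 0],
    [0, 0, 0, 0]
  ]
}}

```text
t: 16.23
tcp_pos: [0.4506, 0.1908, 0.2555]
tcp_rot: [[-0.981, -0.192, 0.001], [-0.192, 0.981, 0.0], [-0.001, 0.0, -1.0]]
force: [-0.2, 0.1, -3.3]
width: 0.24
grip_force: 80.0
```

```bash
python3 sp.py d; python3 - <<'E'
from h import *
from r2 import holes
c=(.5013,-.190);f=load("pics/c_top.npz")
im,X,Y,R=holes(f,c);g=im.astype(float).mean(2);d=np.clip(np.median(g[(R>.028)&(R<.036)])-8-g,0,None)*(R>.0265)*(R<.0375)
A=np.degrees(np.arctan2(Y,X));q=[]
for lo in range(-180,180,10):
    m=(A>=lo)&(A<lo+10)
    if d[m].sum()>1500: print(lo,d[m].sum().round(),(d*X)[m].sum()/d[m].sum(),(d*Y)[m].sum()/d[m].sum())
for s in(1,-1):
    w=d*(np.hypot(X-s*.032*np.cos(.14),Y-s*.032*np.sin(.14))<.010);q.append(np.array([(w*X).sum(),(w*Y).sum()])/w.sum())
v=q[0]-q[1];print(q,"ring yaw",np.degrees(np.arctan2(v[1],v[0])),np.hypot(*v))
# foot / slot in scene view, world coords from cloud
E
```

```text
t 16.2333 tcp [0.4506 0.1908 0.2555] yaw_y 101.08 tilt [ 1.e-03  2.e-04 -1.e+00] F [-0.16  0.08 -3.28] M [0.058 0.031 0.003] w 0.24 j [ 14.2 -14.2 113.1  -0.   81.  -86.8]
scene foot(tool) 151 [ 0.2 -3.8] [23.2 86. ] 87.8 z [0.1235 0.1363 0.155 ]
scene handle(tool) 113 [-1.3 -2.6] [106.9  22.7] 0.2 z [0.0415 0.0486 0.0667]
-180 5267.0 -0.028466534810126582 -0.0035542563291139236
-170 9748.0 -0.030563047120776912 -0.007097541376008755
-10 2248.0 0.03203440605071927 -0.0009320035592466259
0 14900.0 0.03386659656815588 0.002789184321796908
10 2592.0 0.034642282958199364 0.007096977491961415
[array([0.0337604 , 0.00293417]), array([-0.02982512, -0.00584638])] ring yaw 7.862272270432617 0.0641889026407975
```

The ring yaw now measures 7.9°, so it moved about 45–47° back from the stop, which is in range. Lowering the spanner into the bay.

Call:
{"op": "carry_out", "data": {
  "series": [
    [-0.0004, -0.001, 0.01, -1.5],
    [-0.0004, -0.002, 0.02, -1.5],
    [-0.0004, -0.002, 0.03, -1.5],
    [-0.0004, -0.002, 0.036, -1.5],
    [-0.0004, -0.002, 0.036, -1.5]
  ]
}}

```text
t: 16.75
tcp_pos: [0.4498, 0.1886, 0.2164]
tcp_rot: [[-0.976, -0.217, -0.004], [-0.217, 0.976, -0.001], [0.004, -0.0, -1.0]]
force: [-1.0, -0.7, -4.2]
width: 0.242
grip_force: 80.0
```

Call:
{"op": "carry_out", "data": {
  "series": [
    [0, 0, 0.001, 0],
    [0, 0, 0.003, 0],
    [0, 0, 0.005, 0],
    [0, 0, 0.007, 0],
    [0, 0, 0.009, 0]
  ]
}}

```text
t: 17.17
tcp_pos: [0.4512, 0.1889, 0.2101]
tcp_rot: [[-0.976, -0.218, 0.001], [-0.218, 0.976, 0.0], [-0.001, 0.0, -1.0]]
force: [-0.2, 0.3, -3.7]
width: 0.245
grip_force: 80.0
```

```bash
python3 o.py
```

```text
[0.4512 0.1889 0.2101] yaw 102.57 F [-0.2  0.3 -3.7] M [ 0.031 -0.018  0.055] w 0.245 j6 -88.6
```

Tips are about 2.5 mm into the slot with no contact. Continuing down.

Call:
{"op": "carry_out", "data": {
  "series": [
    [0, 0, 0.002, 0],
    [0, 0, 0.004, 0],
    [0, 0, 0.006, 0],
    [0, 0, 0.008, 0],
    [0, 0, 0.009, 0]
  ]
}}

```text
t: 17.58
tcp_pos: [0.4509, 0.1888, 0.2005]
tcp_rot: [[-0.976, -0.218, -0.0], [-0.218, 0.976, -0.0], [0.001, -0.0, -1.0]]
force: [0.2, 1.1, -3.5]
width: 0.243
grip_force: 80.0
```

Call:
{"op": "carry_out", "data": {
  "series": [
    [0, 0, 0.001, 0],
    [0, 0, 0.002, 0],
    [0, 0, 0.003, 0],
    [0, 0, 0.004, 0],
    [0, 0, 0.005, 0]
  ]
}}

```text
t: 18.0
tcp_pos: [0.4511, 0.1889, 0.1958]
tcp_rot: [[-0.976, -0.218, 0.0], [-0.218, 0.976, -0.0], [-0.0, -0.0, -1.0]]
force: [0.3, 0.1, -4.3]
width: 0.246
grip_force: 80.0
```

```bash
python3 o.py
```

```text
[0.4511 0.1889 0.1958] yaw 102.57 F [ 0.3  0.1 -4.3] M [ 0.019 -0.035 -0.057] w 0.246 j6 -88.6
```

Call:
{"op": "carry_out", "data": {
  "series": [
    [0, 0, 0.0004, 0],
    [0, 0, 0.0008, 0],
    [0, 0, 0.001, 0],
    [0, 0, 0.001, 0]
  ]
}}

```text
t: 18.33
tcp_pos: [0.451, 0.1889, 0.1949]
tcp_rot: [[-0.976, -0.218, -0.0], [-0.218, 0.976, -0.0], [0.0, -0.0, -1.0]]
force: [-0.1, 0.0, -3.9]
width: 0.244
grip_force: 80.0
```

Call:
{"op": "carry_out", "data": {
  "series": [
    [0, 0, 0.0003, 0],
    [0, 0, 0.0005, 0],
    [0, 0, 0.0005, 0]
  ]
}}

```text
t: 18.58
tcp_pos: [0.4511, 0.1889, 0.1947]
tcp_rot: [[-0.976, -0.218, 0.0], [-0.218, 0.976, 0.0], [-0.0, -0.0, -1.0]]
force: [-0.6, -0.7, -2.0]
width: 0.242
grip_force: 80.1
```

Seated. Opening slowly by partial release, then fully.

Call:
{"op": "carry_out", "data": {
  "series": [
    [0, 0, 0.0003, 0],
    [0, 0, 0.0003, 0],
    [0, 0, 0.0003, 0],
    [0, 0, 0.0003, 0]
  ],
  "grip_force": 20
}}

```text
t: 18.92
tcp_pos: [0.4512, 0.1889, 0.1947]
tcp_rot: [[-0.976, -0.218, 0.0], [-0.218, 0.976, 0.0], [-0.0, -0.0, -1.0]]
force: [-2.2, -0.4, 1.7]
width: 0.245
grip_force: 80.6
```

Call:
{"op": "carry_out", "data": {
  "series": [
    [0, 0, 0, 0],
    [0, 0, 0, 0],
    [0, 0, 0, 0],
    [0, 0, 0, 0],
    [0, 0, 0, 0]
  ],
  "gripper": 0
}}

```text
t: 19.33
tcp_pos: [0.4512, 0.1889, 0.1942]
tcp_rot: [[-0.976, -0.218, 0.0], [-0.218, 0.976, 0.0], [-0.0, 0.0, -1.0]]
force: [0.2, 0.3, 0.1]
width: 0.931
grip_force: 0.0
```

Call:
{"op": "carry_out", "data": {
  "series": [
    [0, 0, 0, 0],
    [0, 0, 0, 0],
    [0, 0, 0, 0],
    [0, 0, 0, 0],
    [0, 0, 0, 0]
  ]
}}

```text
t: 19.75
tcp_pos: [0.451, 0.1889, 0.1941]
tcp_rot: [[-0.976, -0.218, 0.0], [-0.218, 0.976, -0.0], [-0.0, -0.0, -1.0]]
force: [0.0, 0.1, -0.3]
width: 1.0
grip_force: 0.0
```

Call:
{"op": "carry_out", "data": {
  "series": [
    [0, 0, -0.01, 0],
    [0, 0, -0.03, 0],
    [0, 0, -0.06, 0],
    [0, 0, -0.09, 0],
    [0, 0, -0.12, 0]
  ]
}}

```text
t: 20.17
tcp_pos: [0.4508, 0.1888, 0.3161]
tcp_rot: [[-0.976, -0.218, 0.0], [-0.218, 0.976, 0.0], [-0.0, 0.0, -1.0]]
force: [0.1, -1.0, 0.0]
width: 1.0
grip_force: 0.0
```

Call:
{"op": "carry_out", "data": {
  "series": [
    [0, 0.03, 0, 0],
    [0, 0.06, 0, 0],
    [0, 0.1, 0, 0],
    [0, 0.14, 0, 0],
    [0, 0.18, 0, 0]
  ]
}}

```text
t: 20.58
tcp_pos: [0.4113, 0.3662, 0.3154]
tcp_rot: [[-0.976, -0.217, 0.001], [-0.217, 0.976, 0.001], [-0.002, 0.001, -1.0]]
force: [0.5, -1.2, -0.1]
width: 1.0
grip_force: 0.0
```

Call:
{"op": "carry_out", "data": {
  "series": [
    [0, 0.03, 0, 0],
    [0, 0.06, 0, 0],
    [0, 0.08, 0, 0],
    [0, 0.08, 0, 0],
    [0, 0.08, 0, 0]
  ]
}}

```text
t: 21.0
tcp_pos: [0.3941, 0.4434, 0.3146]
tcp_rot: [[-0.976, -0.219, 0.0], [-0.219, 0.976, -0.0], [-0.0, -0.0, -1.0]]
force: [-0.1, -0.7, 0.0]
width: 0.997
grip_force: 0.0
```

```bash
sed -e 's/"t0"/"e_top"/;s/"s0"/"e_scene"/' -e 's#pics/t0#pics/e_top#;s#pics/s0#pics/e_scene#' m.py > m2.py; python3 -c "
from h import *
save('top','pics/e_top.png');save('scene','pics/e_scene.png')"; sed -i 's#pics/c0.png#pics/e.png#' m2.py; python3 m2.py | grep -E "comp"; python3 o.py
```

```text
top comp [185 176  15  31 236] [192.  191.2] z [0.1271 0.1304] rect [array([582.4, 221.5]), array([80. , 17.7]), np.float64(15.9)]
top comp [195 218  20  46 458] [204.6 240.9] z [0.1492 0.1527] rect [array([451. , 187.5]), array([107.1,  21.6]), np.float64(12.8)]
scene comp [320 169  19  26 275] [328.9 181.9] z [0.1472 0.153 ] rect [array([449.1, 184.8]), array([114. ,  22.6]), np.float64(12.1)]
scene comp [340 200  18  21 200] [348.4 210.7] z [0.1259 0.1305] rect [array([581.8, 219.1]), array([77.7, 17.8]), np.float64(15.5)]
[0.3947 0.4421 0.3145] yaw 102.55 F [ 0.5  0.  -0.2] M [-0.039  0.008  0.014] w 0.999 j6 -61.5
```

View pics/e_scene.png

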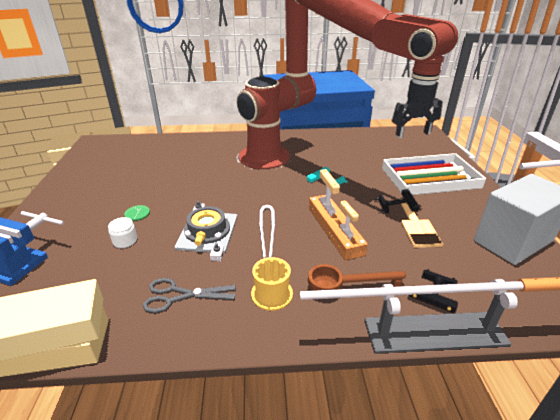

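View pics/e.png

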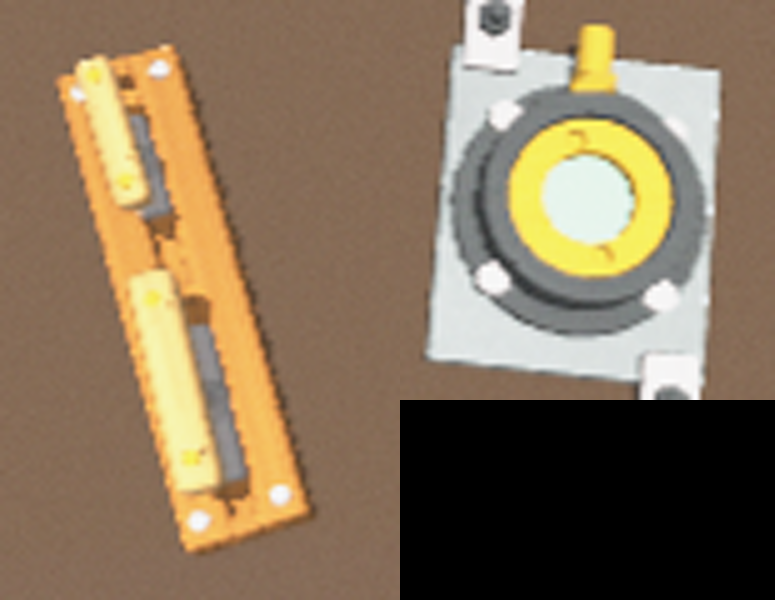

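The pictures show the large spanner standing fully down in its bay at top (205,241), with its top at 0.151 m as before. The small spanner at (192,191) and the other things are unmoved, and the ring holes stay at about 8°. Handing in.

```bash
python3 -c "
from plant import *
print(hand_in())"
```

```text
the job is handed in; nothing more can be done
None
```

I screwed the ring down until it bottomed, backed it off about 45°, stood the larger spanner back fully down in its bay with the gripper clear, and handed the job in; no verdict came back.

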